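# Clamp the mended block with the ratchet lever clamp

## Task

Stand the freshly glued two-tone wooden block on the clamp's board between the two jaws, centred, with its light and dark halves facing the jaws, and let go of it. Then work the orange trigger back and forth, squeezing it towards the black hand grip and letting it come back, until the rubber jaw has pushed the block against the fixed jaw and the gauge pointer stands in the green band, never in the red, which would crush the glue line. Finish while still holding the trigger squeezed with the pointer in the green, and leave the sugar bowl and the timer where they are.

Things in the scene. Friction and masses are not known exactly. Their poses are not given: they have to be found in the camera images.
- block_center (a point): Centre (half-way up) of the loose wooden block, 44 mm (its x) by 34 mm (its y) by 46 mm high (its z), about 60 g, standing upright on the cart at the start. One half along x is light wood, the other dark; the glue line is the plane x = 0. Grip it across its 34 mm (y) sides. Which half faces which jaw does not matter.
- clamp: Ratchet bar clamp on a plywood board 350 x 110 x 20 mm that cannot move; origin at the centre of the board's underside. x runs along the bar from the hand grip to the fixed jaw, z up. Fixed steel jaw: face, looking to -x, at x = 150 mm, 50 mm wide, top at z = 72 mm. Blue housing: x -130 to -40 mm, y -22 to 22 mm, top at z = 105 mm.
- seat (a point): Point fixed in the clamp at (128, 0, 43) mm, axes as the clamp's: the block's centre when it stands on the board (top at z = 20 mm) against the fixed jaw. Standing the block up to 25 mm short of this (towards -x) is fine where the moving jaw leaves room; the jaw then pushes it along.
- jaw_face (a point): Centre of the moving jaw's rubber face, 40 x 40 mm, looking to the clamp's +x; at the start it is 70 to 95 mm from the fixed jaw. Pad, steel head and gauge plate behind it are 40 mm wide and reach z = 74 mm.
- ram (a joint): Travel of the moving jaw's bar, 0 to 0.080 m, growing towards the fixed jaw; starts at 0.005 to 0.030. Friction of about 2.5 N keeps it where it is between strokes. A ratchet with 8 mm teeth lets the trigger push it only forward; up to 8 mm of a stroke is lost before the pawl meets a tooth.
- gauge (a joint): Compression of the spring behind the rubber pad, m, 0 to 0.024 (600 N/m); the black pointer's rear end shows it on the plate on the head. 0 = not touching; green 0.007 to 0.013 (4 to 8 N); red, crushing, from 0.017. When the trigger is let go the bar slips back to below 0.005, so green needs the trigger held.
- trigger (a joint): Angle of the orange trigger, 0 (released, leaning 0.21 rad to the clamp's +x) to 0.42 rad (fully squeezed towards the hand grip, -x). A spring returns it to 0. The pawl advances 45 mm per rad, 19 mm in a full squeeze. The hinge lies at (-80, 0, 95) mm in the clamp, along its y. 2 to 12 N at the grip point work it.
- trigger_grip (a point): Point on the trigger's axis, 70 mm from its hinge, 14 mm below its top end, about z = 164 mm; moves 29 mm in a full squeeze. The trigger is 12 mm thick (clamp x), 26 mm wide (clamp y) and stands free above the housing. Pull it from its +x side with shut fingers, or pinch its 26 mm sides from above.
- grip_post (a point): Centre of the top of the black fixed hand grip behind the trigger: a post 16 mm thick (clamp x, -125 to -109 mm), 18 mm wide, top at z = 175 mm.
- sugar_bowl: White sugar bowl with blue lid, 90 mm wide, 91 mm high, origin under its centre. Bystander.
- timer: Round steel kitchen timer with a dial, 68 mm wide, 51 mm high, origin under its centre. Bystander.
Things that resemble listed ones, but are neither listed nor needed, are in the scene too. Of the things that look like the part that bears block_center, take the one that is farthest to the robot's right at the start.

How it is judged:
On the way, in this order (a step that is already met when the one before it is completed fails the run):
1. the block stands on the board between the jaws, halves facing them, let go of (x of block_center in the frame of clamp between 0.09 and 0.134 m and y of block_center in the frame of clamp between -0.012 and 0.012 m and z of block_center in the frame of clamp between 0.038 and 0.048 m and angle between the x axis of block_center and the x axis of clamp, either way round below 0.2 rad and angle between block_center's own z axis and vertical below 0.1 rad and contact force between the fingers and block below 0.05 N and linear speed of block below 0.02 m/s), for 0.2 s.
2. the moving jaw has been pumped against the block (value of joint gauge above 0.003 m), for 0.1 s.
At the end, for the whole second after the job is handed in: The block stands upright on the board against the fixed jaw (within 6 mm along the clamp, 12 mm across, 0.2 rad of square), not touched by the fingers; the gauge reads 7 to 13 mm (green) and the robot is still holding the trigger squeezed by more than 0.03 rad (x of block_center in the frame of clamp between 0.09 and 0.134 m and y of block_center in the frame of clamp between -0.012 and 0.012 m and z of block_center in the frame of clamp between 0.038 and 0.048 m and angle between the x axis of block_center and the x axis of clamp, either way round below 0.2 rad and angle between block_center's own z axis and vertical below 0.1 rad and distance between block_center and seat below 0.014 m and x of block_center in the frame of clamp above 0.122 m and contact force between block and clamp above 3 N and value of joint gauge between 0.007 and 0.013 m and value of joint trigger above 0.03 rad and contact force between the fingers and clamp above 0.5 N and contact force between the fingers and block below 0.05 N); the arm keeps its last pose, push and grip.
It fails at once if the gauge pointer goes into the red: glue line crushed (value of joint gauge above 0.017 m).
It fails at once if the sugar bowl is disturbed (moved over 30 mm) (distance of sugar_bowl from where it was at the start of the episode above 0.03 m).
It fails at once if the timer is disturbed (moved over 30 mm) (distance of timer from where it was at the start of the episode above 0.03 m).
It also fails if it takes over 64 s, if anything falls off the work surface, if the arm or the gripper's body presses on something with over 40 N, if the wrist force passes 120 N, or if a joint passes its speed limit or range.

## Robot

A 6-joint arm with a two-finger parallel gripper is mounted at the origin on the work surface. World frame = base frame: x ahead of the robot, y to its left, z up, the work surface at z = 0. Lengths are in m, angles in rad, forces in N, time in s.
With the tool pointing down it reaches from about 0.3 to 0.875 m from the base axis. Payload 6.4 kg.
Tool frame: the origin (TCP) lies between the finger pads; the fingertips stand 19 mm ahead of it and the grasp point (between the pads) is the TCP; z points along the fingers, y is the direction in which the jaws open and shut (so a half turn about z gives the same grasp; the last joint's range is limited). The gripper opens to 85 mm and grips with 20 to 120 N. Pads are 22 mm wide; open, the fingers measure 114 mm over their backs; the gripper's body (76 mm by 85 mm) begins 54 mm behind the grasp point. The pads swing forward as they close: fully open they stand 13 mm farther back than shut.
Start: joints at [-1.52, 0.181, 1.607, -0, 1.354, -0.206], TCP at [0.146, -0.556, 0.25] pointing down, gripper open.
Joint ranges: [-2.99, 2.99], [-0.89, 2.07], [0.3, 2.58], [-1.14, 4.28], [0, 2.63], [-3.12, 3.12]. Speed limits (rad/s): [2.57, 2.57, 3.01, 3.14, 3.14, 3.14].

## Interface

Orientations are given as a unit quaternion [w, x, y, z].
In Python, from bench import * gives the robot as it stands.
- The arm moves only by the tool apply_moves, never from a script. Its argument "moves" is a list that holds one entry, the list of rows, each a list of 7 numbers: the shift along the tool's x, y, z in cm, then the turn, a rotation vector about the tool's x, y, z in rad, then the opening, from 0 (shut) to 1 (fully open). A call has 1 to 8 rows; each row is the pose to reach, as a shift and turn from the pose commanded when the call began, along the tool's axes at that moment; what a row does not reach only later rows make up. A row lasts 1/10 s, in which the tool goes at most 50 mm and 8.59 degrees, less where a joint would pass 70% of its speed; a pose out of reach is approached as far as the arm can. A call with a gripper value outside its range is refused whole. The fingers move at their own pace and stop on an object; the grip force is fixed at half the most. Time passes only in rows, so rows that repeat a pose let the fingers close. It gives the time, the measured TCP pose, the force and the opening at its end, in the units of the state.
- get_obs(): the state, without advancing time (a new reading comes with each control period).
- camera(name): name is "side" or "top"; returns the picture (480x640x3 uint8, red, green, blue); there is no depth.
- get_calibration(name): a dict with "vertical_fov" (degrees; the focal length in pixels is half the picture's height over the tangent of half this angle, whatever the lens; pixels are square), "cx", "cy" (the principal point, pixels), "R" (3x3) and "t" (3): a world point X has camera coordinates R X + t. Camera axes: x right, y down, z forward; pixel columns grow to the right and rows downward; lengths in m; the calibration is good to about 2 mm. A picture is of the moment at which its call begins. get_calibration takes no time and is no camera call.
- hand_in(): hands the job in, once; it reports no verdict.
The state is a dict: "time_s": time; "q": joint angles; "dq": joint speeds; "joint_efforts": joint torques, N m; "eef_pos": TCP position; "eef_rot": TCP orientation; "wrist_force": force on the tool from outside, world axes, zero at the start; "torque": the same for the moment, N m; "opening": opening from 0.0 (shut) to 1.0 (fully open).
Only numpy, scipy, OpenCV 4.12 (cv2) and the standard library are available. Lean on these libraries where they do the work, as an engineer would, in place of code of your own. Each camera call takes 0.05 s, during which the arm holds its last target. There are 200 camera calls.

## Working session

There is one attempt and no reset: what is moved stays moved. The work goes in short steps, Python scripts to look and compute and a tool call to move; the robot and the scene stay as the last step left them, time stands still between calls to the robot, and variables do not carry over. Pictures are saved under pics/ and viewed, about 8 in all and at most 12, crops included, and the job is handed in when it is done.

Besides the shell and the picture viewer there is one more tool, called after "Emit:" as name(argument=value, ...), one argument or row to a line, values as JSON. apply_moves: Moves the arm, as the interface text tells. Its arguments: {"type":"object","properties":{"moves":{"type":"array","items":{"type":"array","items":{"type":"array","items":{"type":"number"}}}}},"required":["moves"]}

```bash
mkdir -p pics; ls; python3 - <<'E'
from bench import *
import cv2
for n in("side","top"):
    im=camera(n); cv2.imwrite(f"pics/{n}0.png",im[:,:,::-1]); print(n,get_calibration(n))
print(get_obs())
E
```

```text
pics
side {'vertical_fov': 55.596176367724716, 'cx': 317.31273409709235, 'cy': 237.93263110654348, 'R': array([[ 9.65511595e-01, -2.60359680e-01, -4.44270882e-04],
       [-1.44777634e-01, -5.35470114e-01, -8.32052398e-01],
       [ 2.16395003e-01,  8.03420559e-01, -5.54696862e-01]]), 't': array([-0.46883856,  0.1821231 ,  0.87338629])}
top {'vertical_fov': 47.2248526066176, 'cx': 322.9113106897343, 'cy': 244.06300647075264, 'R': array([[-0.00410377, -0.99992677, -0.01138519],
       [-0.99882609,  0.00464825, -0.04821665],
       [ 0.04826604,  0.01117396, -0.99877201]]), 't': array([0.03918359, 0.50167639, 1.11817444])}
{'time_s': 0.1, 'q': array([-1.52027515e+00,  1.81465291e-01,  1.60792951e+00, -9.13618691e-06,
        1.35381914e+00, -2.06290903e-01]), 'dq': array([ 0.0010955 , -0.00208243, -0.00161463, -0.00092649, -0.00028336,
        0.00060435]), 'joint_efforts': array([ 9.08210695e-04, -4.45876729e+01, -3.52237880e+01, -2.89740183e-04,
        4.07515254e-03,  1.55343736e-05]), 'eef_pos': array([ 0.14604353, -0.55564441,  0.24946466]), 'eef_rot': array([-8.08535569e-04,  9.91766814e-01,  1.28054404e-01,  5.86265779e-05]), 'wrist_force': array([ 0.3084683 , -0.00797619, -0.25641036]), 'torque': array([ 0.03033906, -0.00747651,  0.01452386]), 'opening': 0.995973229300784}
```

View pics/top0.png

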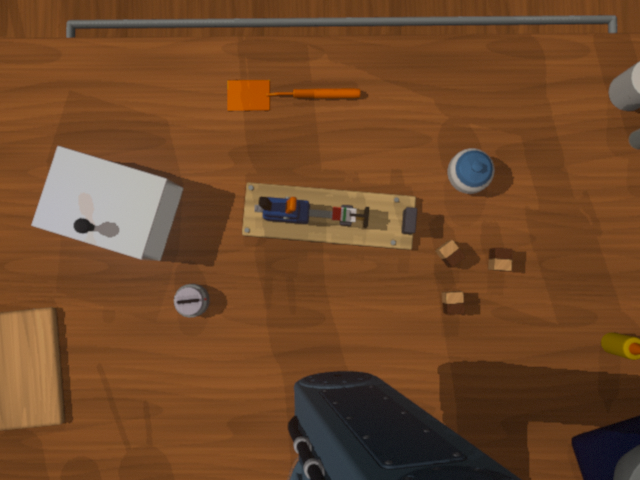

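View pics/side0.png

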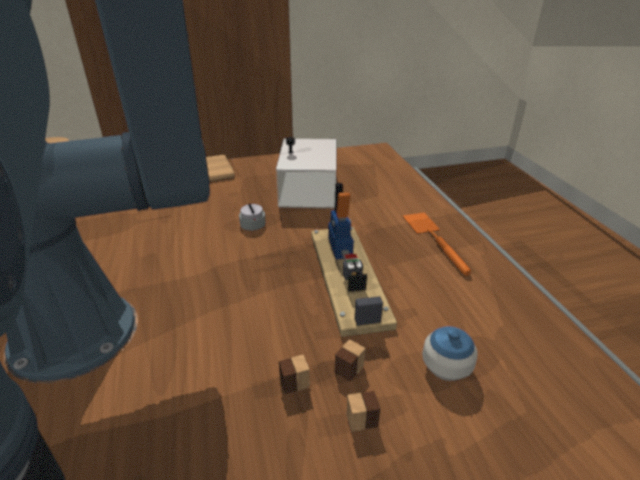

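Top view: clamp at (245–415, 185–248), three blocks right of it at (449,250), (500,262) and (453,298). The rightmost, (500,262), is the one to take. Bowl is at (471,170), timer at (191,300). I'll enlarge these.

```bash
python3 - <<'E'
import cv2
t=cv2.imread("pics/top0.png"); s=cv2.imread("pics/side0.png")
a=cv2.resize(t[175:275,240:420],None,fx=4.4,fy=4.4,interpolation=cv2.INTER_CUBIC)
b=cv2.resize(t[230:320,430:530],None,fx=4,fy=4,interpolation=cv2.INTER_CUBIC)
c=cv2.resize(s[330:440,270:390],None,fx=4,fy=4,interpolation=cv2.INTER_CUBIC)[:,:400]
cv2.imwrite("pics/a.png",a)
import numpy as np
c=cv2.resize(s[380:440,335:390],None,fx=6,fy=6,interpolation=cv2.INTER_CUBIC)
b=cv2.resize(t[240:280,480:520],None,fx=9,fy=9,interpolation=cv2.INTER_CUBIC)
cv2.imwrite("pics/b.png",np.hstack([b,c]))
E
```

```text
(no output)
```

View pics/a.png

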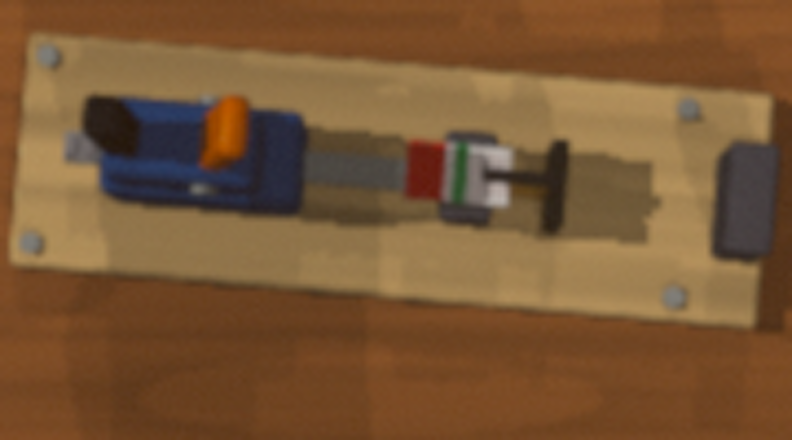

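View pics/b.png

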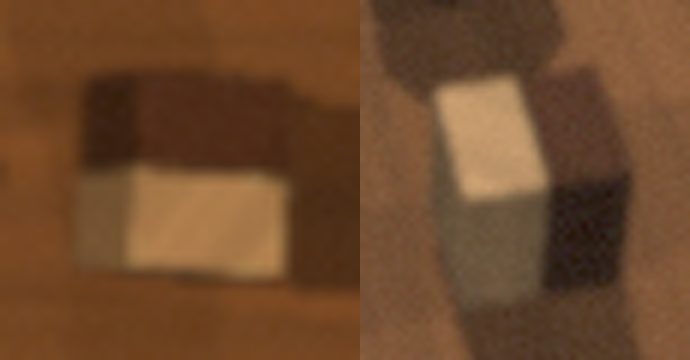

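Crop a: board top corners are at about (30,33), (773,95), (757,328), (10,264) crop px. The grip is at (112,122), trigger top at (230,120), pad face at x≈567. Crop b: the block's top corners are at (135,72), (288,82), (287,276), (125,272) in the 9x top crop. Its long axis runs light/dark, roughly along world x.

```bash
cat > h.py <<'E'
from bench import *
import numpy as np
from scipy.spatial.transform import Rotation as Ro
def cal(n):
    c=get_calibration(n); return 240/np.tan(np.radians(c["vertical_fov"])/2),c
def unp(n,p,z):
    f,c=cal(n); p=np.atleast_2d(p).astype(float)
    d=np.c_[(p[:,0]-c["cx"])/f,(p[:,1]-c["cy"])/f,np.ones(len(p))]@c["R"]
    o=-c["R"].T@c["t"]; return o+d*((z-o[2])/d[:,2])[:,None]
def proj(n,X):
    f,c=cal(n); Y=np.atleast_2d(X)@c["R"].T+c["t"]
    return Y[:,:2]/Y[:,2:]*f+[c["cx"],c["cy"]]
def rect(n,p,z,L):  # corners in order; L: tangent sizes
    X=unp(n,p,z); e=[np.linalg.norm(X[i]-X[(i+1)%4]) for i in range(4)]
    return X,np.round(np.array(e)*1e3,1),X.mean(0)
E
python3 - <<'E'
from h import *
cr=lambda p,k,o:(np.array(p)+.5)/k-.5+o
B=cr([(30,33),(773,95),(757,328),(10,264)],4.4,[240,175])
X,e,c=rect("top",B,.02,0); print("board",X.round(4),e,c)
d=X[1]+X[2]-X[0]-X[3]; yaw=np.arctan2(d[1],d[0]); d2=X[0]+X[1]-X[2]-X[3]; print("yaw",yaw,np.arctan2(-d2[0],d2[1]) )
T=cr([(135,72),(288,82),(287,276),(125,272)],9,[480,240])
X,e,c=rect("top",T,.046,0); print("blk top",X.round(4),e,c)
S=cr(np.array([(435,92),(600,70),(632,175),(462,200)])-[360,0],6,[335,380])
X,e,c2=rect("side",S,.046,0); print("blk side",X.round(4),e,c2)
cx=np.array([np.cos(yaw),np.sin(yaw),0]);cy=np.array([-cx[1],cx[0],0])
bc=rect("top",B,.02,0)[2]-[0,0,.02]
M=lambda p:bc+p[0]*cx+p[1]*cy+[0,0,p[2]]
for nm,p in dict(seat=(.128,0,.043),posttop=(-.117,0,.175),trigtop=(-.08+.084*np.sin(.21),0,.095+.084*np.cos(.21)),jawtop=(.15,0,.072),tgrip=(-.08+.07*np.sin(.21),0,.164)).items():
    P=M(np.array(p)); print(nm,P.round(4),"top",proj("top",P)[0].round(1),"crop",((proj("top",P)[0]-[240,175])*4.4).round(),"side",proj("side",P)[0].round(1))
# pad face edge seen at crop (567,187) z~.074
P=unp("top",cr([(567,142),(567,187),(565,232)],4.4,[240,175]),.074); print("pad local",[(cx@(q-bc),cy@(q-bc)) for q in P])
for nm,p in dict(bowl=((471,170),.09),timer=((191,300),.05)).items(): print(nm,unp("top",p[0],p[1]))
E
```

```text
board [[ 0.6299  0.1939  0.02  ]
 [ 0.5988 -0.1529  0.02  ]
 [ 0.4902 -0.1442  0.02  ]
 [ 0.5216  0.203   0.02  ]] [348.2 108.9 348.5 108.7] [0.56015349 0.02495525 0.02      ]
yaw -1.660713626645902 -1.652599992708781
blk top [[ 0.4917 -0.305   0.046 ]
 [ 0.4893 -0.3386  0.046 ]
 [ 0.4465 -0.3375  0.046 ]
 [ 0.4475 -0.3019  0.046 ]] [33.7 42.8 35.6 44.3] [ 0.46873803 -0.32074827  0.046     ]
blk side [[ 0.4509 -0.3046  0.046 ]
 [ 0.4942 -0.3093  0.046 ]
 [ 0.4906 -0.3407  0.046 ]
 [ 0.4475 -0.3364  0.046 ]] [43.6 31.7 43.4 32.1] [ 0.47081891 -0.32274863  0.046     ]
seat [ 0.5487 -0.1025  0.043 ] top [392.2 219.7] crop [670. 197.] side [362.3 300.5]
posttop [0.5707 0.1415 0.175 ] top [262.7 201.1] crop [100. 115.] side [337.6 183.2]
trigtop [0.5658 0.0872 0.1772] top [293.3 203.5] crop [234. 126.] side [343.  193.8]
jawtop [ 0.5467 -0.1244  0.072 ] top [405.2 219.3] crop [727. 195.] side [366.1 296.6]
tgrip [0.566  0.0901 0.164 ] top [292.1 204.3] crop [229. 129.] side [342.5 198.6]
pad local [(np.float64(0.076575026928621), np.float64(0.017866814434257652)), (np.float64(0.07821164270537893), np.float64(-0.002092455874872951)), (np.float64(0.07896395783016684), np.float64(-0.02209082955355994))]
bowl [[ 0.63943327 -0.24942184  0.09      ]]
timer [[0.39001632 0.29902608 0.05      ]]
```

Emit:
apply_moves(
  moves=[
    [[4.5,-1.7,1,0,0,0.04,0.7],[9,-3.4,2,0,0,0.08,0.7],[13.5,-5.2,3,0,0,0.12,0.7],[18,-6.9,4,0,0,0.16,0.7],[22.5,-8.7,5,0,0,0.2,0.7],[27,-10.4,6,0,0,0.24,0.7],[31.5,-12.2,7,0,0,0.28,0.7],[36,-13.9,8,0,0,0.32,0.7]],
  ],
)

```text
time_s: 0.9
eef_pos: [0.4601, -0.3286, 0.1696]
eef_rot: [-0.0, 0.999, -0.032, -0.0]
wrist_force: [-0.6, 0.1, 0.8]
opening: 0.703
```

```bash
cat >> h.py <<'E'
def to(target,yaw):
    s=get_obs(); q=s["eef_rot"]; R=Ro.from_quat([*q[1:],q[0]]); p=s["eef_pos"]
    T=Ro.from_matrix(np.array([[np.cos(yaw),np.sin(yaw),0],[np.sin(yaw),-np.cos(yaw),0],[0,0,-1]]))
    print("t",s["time_s"],"pos",p.round(4),"F",s["wrist_force"].round(2),"op",round(s["opening"],3),"shift cm",(R.inv().apply(np.array(target)-p)*100).round(2),"turn",(R.inv()*T).as_rotvec().round(3))
E
python3 -c "
from h import *
to([.470,-.322,.025],-.07)"
```

```text
t 0.9 pos [ 0.4601 -0.3286  0.1696] F [-0.59  0.11  0.77] op 0.703 shift cm [ 0.95 -0.72 14.46] turn [-0.     0.     0.005]
```

Emit:
apply_moves(
  moves=[
    [[0.9,-0.7,3,0,0,0,0.7],[0.9,-0.7,6,0,0,0,0.7],[0.9,-0.7,8,0,0,0,0.7],[0.9,-0.7,8,0,0,0,0.7]],
  ],
)

```text
time_s: 1.3
eef_pos: [0.4665, -0.3214, 0.0866]
eef_rot: [-0.003, 1.0, -0.031, -0.003]
wrist_force: [-1.0, -0.0, -0.8]
opening: 0.699
```

```bash
python3 -c "
from h import *
import cv2
to([.470,-.322,.025],-.07)
im=camera('side');cv2.imwrite('pics/s1.png',cv2.resize(im[300:460,240:440],None,fx=4,fy=3.75)[:,:,::-1])"
```

```text
t 1.3 pos [ 0.4665 -0.3214  0.0866] F [-1.05 -0.02 -0.84] op 0.699 shift cm [0.39 0.07 6.16] turn [-0.005  0.005  0.007]
```

View pics/s1.png

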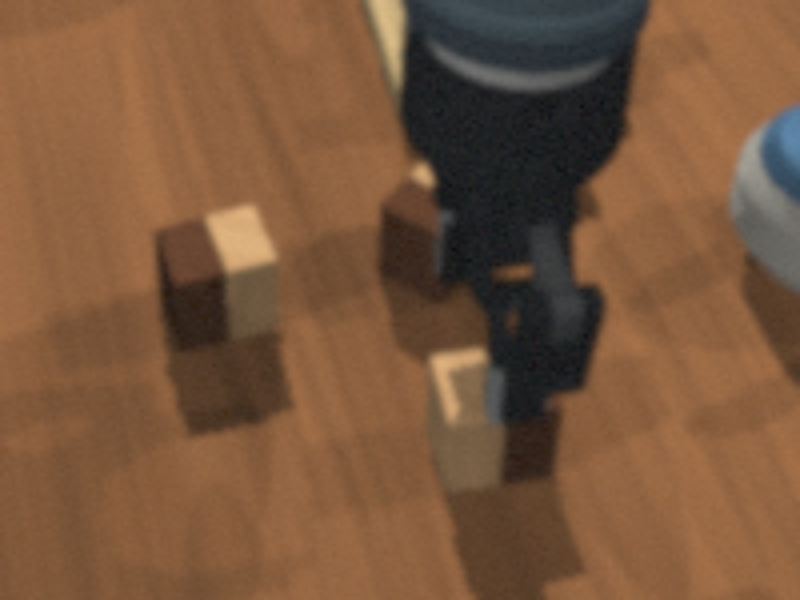

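The gripper stands over the block with the fingers on both y sides and clear of the other blocks. Descending and gripping.

Emit:
apply_moves(
  moves=[
    [[0.2,0,2.5,0.0,0.0,0,0.7],[0.2,0,5,0,0,0,0.7],[0.2,0,6.2,0,0,0,0.7],[0.2,0,6.2,0,0,0,0.7],[0.2,0,6.2,0,0,0,0.7]],
  ],
)

```text
time_s: 1.85
eef_pos: [0.4709, -0.3247, 0.0295]
eef_rot: [0.0, 0.999, -0.032, 0.001]
wrist_force: [-0.1, -0.4, -0.6]
opening: 0.696
```

```bash
python3 -c "
from h import *
to([.470,-.322,.025],-.07)"
```

```text
t 1.85 pos [ 0.4709 -0.3247  0.0295] F [-0.08 -0.36 -0.63] op 0.696 shift cm [-0.11 -0.26  0.45] turn [ 0.001 -0.001  0.007]
```

Emit:
apply_moves(
  moves=[
    [[0,-0.25,0.35,0,0,0,0.7],[0,-0.25,0.35,0,0,0,0.7],[0,-0.25,0.35,0,0,0,0.3],[0,-0.25,0.35,0,0,0,0.1],[0,-0.25,0.35,0,0,0,0.1],[0,-0.25,0.35,0,0,0,0.1],[0,-0.25,0.35,0,0,0,0.1]],
  ],
)

```text
time_s: 2.55
eef_pos: [0.4709, -0.3219, 0.0254]
eef_rot: [0.0, 1.0, -0.032, 0.0]
wrist_force: [0.4, 0.8, 5.4]
opening: 0.39
```

Emit:
apply_moves(
  moves=[
    [[0,0,-3,0,0,0,0.1],[0,0,-8,0,0,0,0.1],[0,0,-13,0,0,0,0.1],[0,0,-14,0,0,0,0.1]],
  ],
)

```text
time_s: 2.95
eef_pos: [0.473, -0.324, 0.1711]
eef_rot: [0.004, 0.999, -0.032, 0.004]
wrist_force: [0.2, -0.9, 1.0]
opening: 0.388
```

```bash
python3 -c "
from h import *
to([.549,-.0946,.165],1.485)"
```

```text
t 2.95 pos [ 0.473  -0.324   0.1711] F [ 0.23 -0.88  0.98] op 0.388 shift cm [  6.14 -23.37   0.5 ] turn [ 1.100e-02 -1.000e-03 -1.548e+00]
```

Emit:
apply_moves(
  moves=[
    [[0.7,-2.3,0,0,0,-0.14,0.1],[1.4,-4.6,0,0,0,-0.28,0.1],[2.1,-7,0,0,0,-0.42,0.1],[2.8,-10,0,0,0,-0.56,0.1],[3.6,-13,0,0,0,-0.7,0.1],[4.4,-16,0,0,0,-0.84,0.1],[5,-19,0,0,0,-0.98,0.1],[5.6,-21.5,0,0,0,-1.12,0.1]],
  ],
)

```text
time_s: 3.75
eef_pos: [0.5395, -0.1086, 0.1635]
eef_rot: [-0.001, 0.862, 0.507, -0.001]
wrist_force: [-0.0, -0.6, -1.2]
opening: 0.388
```

```bash
python3 -c "
from h import *
to([.549,-.0946,.165],1.485)"
```

```text
t 3.75 pos [ 0.5395 -0.1086  0.1635] F [-0.05 -0.63 -1.25] op 0.388 shift cm [ 1.69  0.15 -0.15] turn [-0.002 -0.    -0.422]
```

Emit:
apply_moves(
  moves=[
    [[0.5,0,0,0,0,-0.14,0.1],[0.9,0,0,0,0,-0.28,0.1],[1.3,0,0,0,0,-0.41,0.1],[1.3,0,0,0,0,-0.41,0.1],[1.3,0,0,0,0,-0.41,0.1],[1.3,0,0,0,0,-0.41,0.1]],
  ],
)

```text
time_s: 4.35
eef_pos: [0.546, -0.0993, 0.1643]
eef_rot: [-0.0, 0.744, 0.668, -0.0]
wrist_force: [0.1, 1.1, -1.0]
opening: 0.39
```

```bash
python3 -c "
from h import *
to([.549,-.0946,.0464],1.485)"
```

```text
t 4.35 pos [ 0.546  -0.0993  0.1643] F [ 0.11  1.07 -1.04] op 0.39 shift cm [ 0.5   0.25 11.79] turn [-0.001 -0.    -0.021]
```

Emit:
apply_moves(
  moves=[
    [[0.5,0.2,3,0,0,-0.02,0.1],[0.5,0.2,6,0,0,-0.02,0.1],[0.5,0.2,9,0,0,-0.02,0.1],[0.5,0.2,9,0,0,-0.02,0.1],[0.5,0.2,9,0,0,-0.02,0.1]],
  ],
)

```text
time_s: 4.85
eef_pos: [0.5486, -0.0945, 0.0748]
eef_rot: [-0.001, 0.737, 0.676, -0.0]
wrist_force: [0.5, 0.1, -0.7]
opening: 0.393
```

```bash
python3 -c "
from h import *
import cv2
to([.549,-.0946,.0464],1.485)
im=camera('side');cv2.imwrite('pics/s2.png',cv2.resize(im[200:350,280:440],None,fx=5,fy=4)[:,:,::-1])"
```

```text
t 4.85 pos [ 0.5486 -0.0945  0.0748] F [ 0.55  0.14 -0.68] op 0.393 shift cm [-0.    0.04  2.84] turn [-0.001 -0.     0.   ]
```

View pics/s2.png

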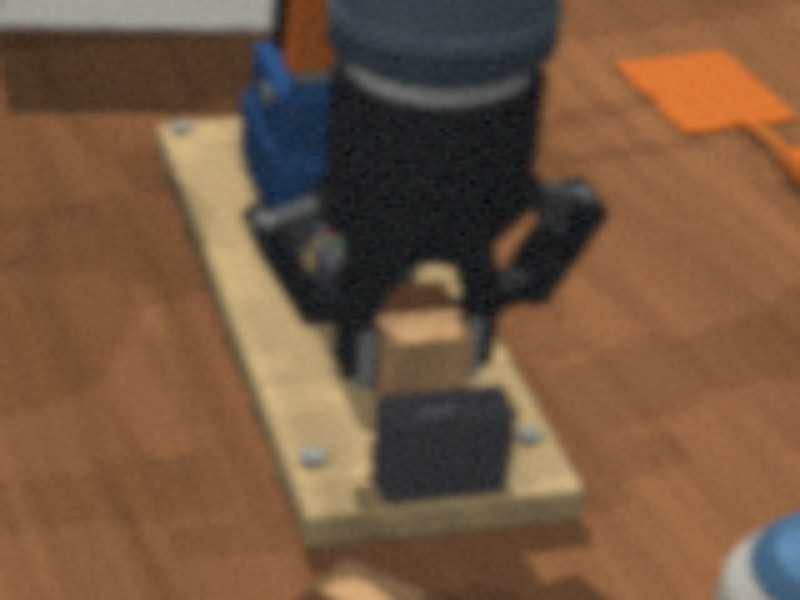

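The block is held upright above the gap, in line with the fixed jaw (crop centre 423 vs 440 px, as the perspective predicts). Lowering it.

Emit:
apply_moves(
  moves=[
    [[0,0,1.5,0,0,0,0.1],[0,0,2.6,0,0,0,0.1],[0,0,2.9,0,0,0,0.1],[0,0,2.9,0,0,0,0.1],[0,0,2.9,0,0,0,0.1]],
  ],
)

```text
time_s: 5.4
eef_pos: [0.5489, -0.0944, 0.0456]
eef_rot: [-0.0, 0.736, 0.677, -0.0]
wrist_force: [-0.9, 0.1, -0.1]
opening: 0.392
```

Emit:
apply_moves(
  moves=[
    [[0,0,0,0,0,0,0.5],[0,0,0,0,0,0,0.65],[0,0,0,0,0,0,0.65],[0,0,-3,0,0,0,0.65],[0,0,-7,0,0,0,0.65],[0,0,-11,0,0,0,0.65],[0,0,-15,0,0,0,0.65],[0,0,-18,0,0,0,0.5]],
  ],
)

```text
time_s: 6.2
eef_pos: [0.5495, -0.0946, 0.2288]
eef_rot: [0.001, 0.736, 0.677, 0.001]
wrist_force: [0.8, -0.5, -0.3]
opening: 0.506
```

```bash
python3 -c "
from h import *
import cv2
to([.557,0.03,.26],1.485)
im=camera('side');cv2.imwrite('pics/s3.png',cv2.resize(im[180:340,280:440],None,fx=4,fy=3.75)[:,:,::-1])"
```

```text
t 6.2 pos [ 0.5495 -0.0946  0.2288] F [ 0.79 -0.49 -0.26] op 0.506 shift cm [12.47 -0.29 -3.13] turn [0.003 0.001 0.002]
```

View pics/s3.png

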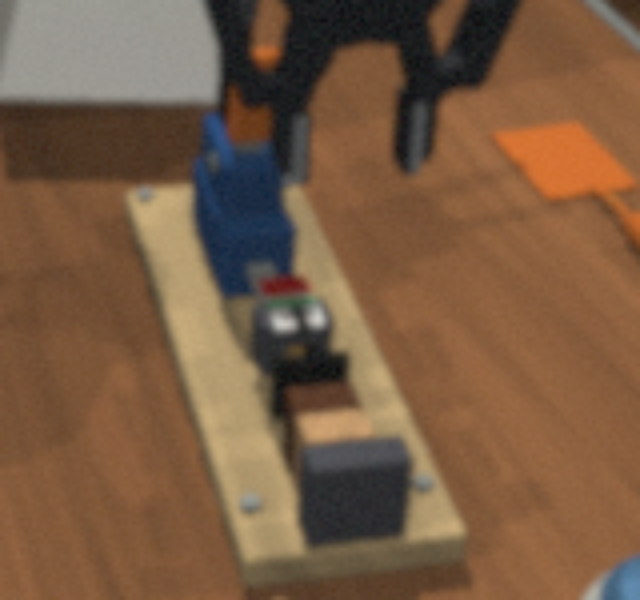

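The block stands free between rubber pad and fixed jaw, square to them, light half to the fixed jaw. Now going to the trigger's +x side with shut fingers.

Emit:
apply_moves(
  moves=[
    [[4,-0.1,0,0,0,0,0],[8,-0.2,0,0,0,0,0],[12,-0.3,0,0,0,0,0],[14,-0.3,0,0,0,0,0],[14.5,-0.3,0,0,0,0,0],[14.5,-0.3,0,0,0,0,0],[14.5,-0.3,0,0,0,0,0]],
  ],
)

```text
time_s: 6.95
eef_pos: [0.5581, 0.0495, 0.2256]
eef_rot: [0.0, 0.736, 0.677, -0.0]
wrist_force: [-0.8, 0.3, 0.5]
opening: -0.004
```

```bash
python3 -c "
from h import *
to([.563,0.055,.170],1.485)"
```

```text
t 6.95 pos [0.5581 0.0495 0.2256] F [-0.82  0.25  0.51] op -0.004 shift cm [0.59 0.45 5.56] turn [-0.     0.     0.001]
```

Emit:
apply_moves(
  moves=[
    [[0,0.6,2,0,0,0,0],[0,0.6,4,0,0,0,0],[0,0.6,5.5,0,0,0,0],[0,0.6,5.5,0,0,0,0],[0,0.6,5.5,0,0,0,0]],
  ],
)

```text
time_s: 7.45
eef_pos: [0.564, 0.0493, 0.1708]
eef_rot: [-0.0, 0.736, 0.676, -0.0]
wrist_force: [0.5, -0.1, -0.2]
opening: 0.001
```

```bash
cat >> h.py <<'E'
def gauge(name):
    import cv2
    im=camera("top")[:,:,::-1]; cv2.imwrite(f"pics/{name}.png",cv2.resize(im[180:245,300:420],None,fx=6,fy=6,interpolation=cv2.INTER_CUBIC))
E
python3 -c "
from h import *
import cv2
to([.563,0.055,.170],1.485)
a=camera('side')[140:300,290:400];b=camera('top')[180:250,250:420]
im=np.zeros((600,800,3),np.uint8); im[:480,:330]=cv2.resize(a,(330,480)); im[:280,335:]=cv2.resize(b,(465,280))[:, :465]
cv2.imwrite('pics/s4.png',im[:,:,::-1])"
```

```text
t 7.45 pos [0.564  0.0493 0.1708] F [ 0.55 -0.15 -0.25] op 0.001 shift cm [ 0.56 -0.15  0.08] turn [-0.     0.     0.001]
```

View pics/s4.png

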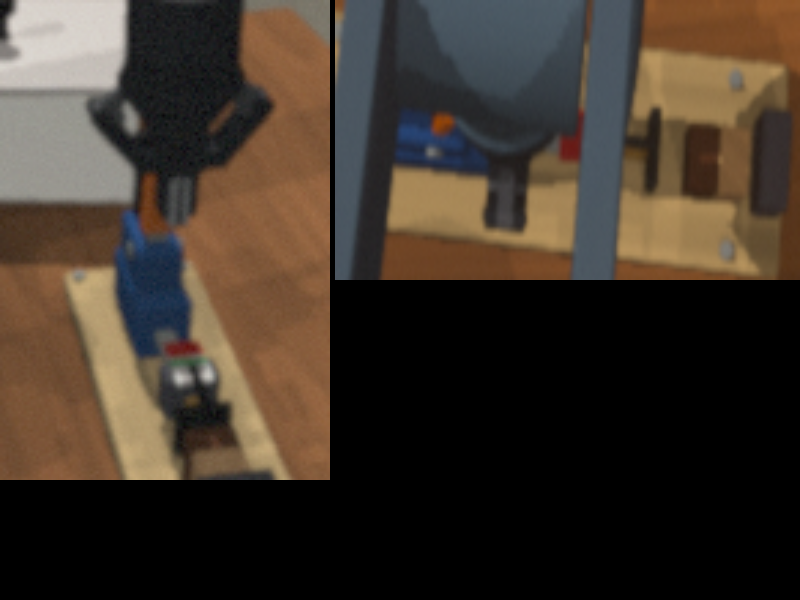

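Pad-to-block gap is about 15 mm and the block is free. The fingers are in front of the trigger, a few mm to +y, so I correct by 3 mm and do the first stroke.

Emit:
apply_moves(
  moves=[
    [[1,-0.3,0,0,0,0,0],[1.5,-0.3,0,0,0,0,0],[1.5,-0.3,0,0,0,0,0],[1.5,-0.3,0,0,0,0,0]],
  ],
)

```text
time_s: 7.95
eef_pos: [0.5624, 0.0655, 0.1711]
eef_rot: [0.0, 0.736, 0.677, 0.0]
wrist_force: [-0.5, -0.0, 0.3]
opening: 0.001
```

Emit:
apply_moves(
  moves=[
    [[0.5,0,0,0,0,0,0],[1,0,0,0,0,0,0],[1.0,0,0,0,0,0,0]],
  ],
)

```text
time_s: 8.25
eef_pos: [0.5633, 0.0752, 0.171]
eef_rot: [0.0, 0.736, 0.677, -0.0]
wrist_force: [0.9, -2.4, -0.1]
opening: -0.004
```

Emit:
apply_moves(
  moves=[
    [[0.5,0,0,0,0,0,0],[1,0,0,0,0,0,0],[1.0,0,0,0,0,0,0]],
  ],
)

```text
time_s: 8.55
eef_pos: [0.5644, 0.0854, 0.1711]
eef_rot: [0.0, 0.736, 0.677, 0.0]
wrist_force: [-0.1, -1.8, 1.4]
opening: -0.003
```

Emit:
apply_moves(
  moves=[
    [[0.5,0,0,0,0,0,0],[0.8,0,0,0,0,0,0],[0.8,0,0,0,0,0,0]],
  ],
)

```text
time_s: 8.85
eef_pos: [0.565, 0.0932, 0.1711]
eef_rot: [0.0, 0.736, 0.677, 0.0]
wrist_force: [0.5, -4.6, 2.7]
opening: 0.001
```

Emit:
apply_moves(
  moves=[
    [[0.3,0,0,0,0,0,0],[0.5,0,0,0,0,0,0],[0.5,0,0,0,0,0,0]],
  ],
)

```text
time_s: 9.15
eef_pos: [0.5654, 0.0979, 0.1711]
eef_rot: [0.0, 0.736, 0.677, 0.0]
wrist_force: [0.3, -4.2, 4.1]
opening: -0.0
```

```bash
python3 -c "
from h import *
import cv2
print(get_obs()['wrist_force'])
a=camera('side')[140:300,290:400];b=camera('top')[180:250,250:420]
im=np.zeros((480,800,3),np.uint8); im[:,:330]=cv2.resize(a,(330,480)); im[:280,335:]=cv2.resize(b,(680,280))[:, 215:]
cv2.imwrite('pics/s5.png',im[:,:,::-1])"
```

```text
[ 0.30383604 -4.2189662   4.13929188]
```

View pics/s5.png

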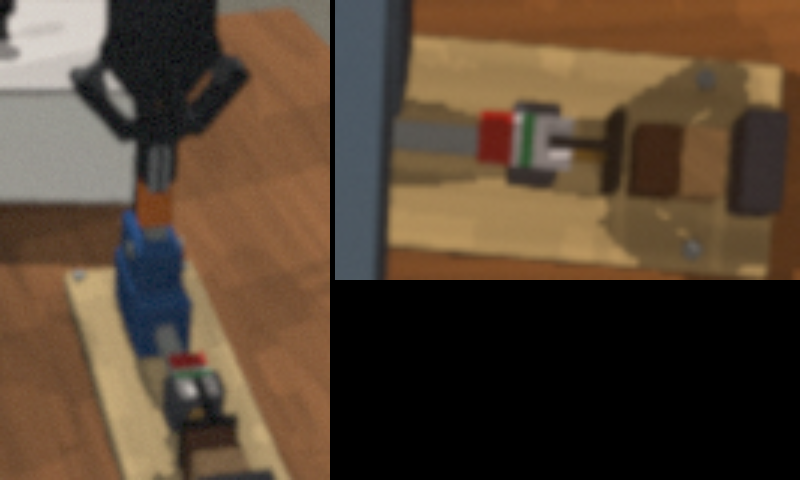

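The first stroke moved the jaw about 14 mm. The pad is now about 3 mm from the block, which is still a few mm off the fixed jaw. Releasing, then stroke 2.

Emit:
apply_moves(
  moves=[
    [[-1,0,0,0,0,0,0],[-2,0,0,0,0,0,0],[-3,0,0,0,0,0,0],[-3.3,0,0,0,0,0,0],[-3.3,0,0,0,0,0,0],[-3.3,0,0,0,0,0,0]],
  ],
)

```text
time_s: 9.85
eef_pos: [0.5623, 0.0651, 0.1708]
eef_rot: [-0.0, 0.736, 0.677, 0.0]
wrist_force: [0.4, 0.4, 0.5]
opening: 0.002
```

Emit:
apply_moves(
  moves=[
    [[0.4,0,0,0,0,0,0],[0.8,0,0,0,0,0,0],[1.2,0,0,0,0,0,0],[1.2,0,0,0,0,0,0]],
  ],
)

```text
time_s: 10.25
eef_pos: [0.5635, 0.0777, 0.171]
eef_rot: [0.0, 0.736, 0.677, 0.0]
wrist_force: [0.6, -1.6, 0.4]
opening: 0.001
```

Emit:
apply_moves(
  moves=[
    [[0.4,0,0,0,0,0,0],[0.8,0,0,0,0,0,0],[0.8,0,0,0,0,0,0],[0.8,0,0,0,0,0,0]],
  ],
)

```text
time_s: 10.65
eef_pos: [0.5641, 0.0851, 0.1709]
eef_rot: [0.0, 0.736, 0.677, 0.0]
wrist_force: [1.1, -1.6, 1.6]
opening: 0.0
```

Emit:
apply_moves(
  moves=[
    [[0.3,0,0,0,0,0,0],[0.6,0,0,0,0,0,0],[0.6,0,0,0,0,0,0],[0.6,0,0,0,0,0,0]],
  ],
)

```text
time_s: 11.05
eef_pos: [0.5647, 0.091, 0.1709]
eef_rot: [0.0, 0.736, 0.677, 0.0]
wrist_force: [1.0, -2.9, 3.9]
opening: 0.002
```

Emit:
apply_moves(
  moves=[
    [[0.2,0,0,0,0,0,0],[0.4,0,0,0,0,0,0],[0.4,0,0,0,0,0,0],[0.4,0,0,0,0,0,0]],
  ],
)

```text
time_s: 11.45
eef_pos: [0.565, 0.0948, 0.171]
eef_rot: [0.0, 0.736, 0.677, 0.0]
wrist_force: [0.5, -3.9, 3.3]
opening: 0.002
```

```bash
python3 -c "
from h import *
import cv2
print(get_obs()['wrist_force'])
a=camera('side')[200:300,310:390];b=camera('top')[180:250,320:420]
im=np.zeros((500,800,3),np.uint8); im[:,:400]=cv2.resize(a,(400,500)); im[:280,400:]=cv2.resize(b,(400,280))
cv2.imwrite('pics/s6.png',im[:,:,::-1])"
```

```text
[ 0.54882798 -3.94629877  3.34268787]
```

```bash
cat >> h.py <<'E'
def meas(im):
    import cv2
    A=im.astype(float); r,g,b=A[...,0],A[...,1],A[...,2]; w=np.zeros(r.shape,bool); w[198:232,330:412]=1
    def c(m): 
        ys,xs=np.nonzero(m&w); return (round(xs.mean(),2),round(ys.mean(),1),len(xs)) if len(xs) else None
    G=np.clip(g-np.maximum(r,b)-8,0,None)*w; R=np.clip(r-np.maximum(g,b)*2-15,0,None)*w
    cx=lambda W:round(float((W*np.arange(640)).sum()/max(W.sum(),1)),2)
    # dark profile on rows along the pad, off the pointer
    prof=A[:,330:412].sum(2)
    # rows follow bar slope ~0.086
    cols=np.arange(330,412); row=lambda o:[A[int(round(216+.086*(x-365)+o)),x].sum()/3 for x in cols]
    p=np.mean([row(o) for o in(-7,-6,-5,5,6,7)],0)
    return "green",cx(G),"red",cx(R),p.round().astype(int).tolist()
E
python3 -c "
from h import *
import cv2
print(meas(cv2.imread('pics/top0.png')[:,:,::-1])); im=camera('top'); cv2.imwrite('pics/t6.png',im[:,:,::-1]); print(meas(im)); print(get_obs()['time_s'])"
```

```text
('green', 344.19, 'red', 336.25, [81, 79, 76, 71, 67, 69, 66, 67, 67, 65, 73, 96, 97, 79, 64, 72, 97, 114, 112, 114, 127, 140, 147, 151, 149, 131, 104, 88, 85, 88, 85, 81, 76, 63, 48, 38, 36, 39, 55, 80, 89, 86, 86, 85, 86, 86, 86, 86, 88, 90, 90, 95, 97, 90, 90, 91, 95, 102, 118, 128, 129, 130, 129, 129, 129, 127, 125, 123, 122, 121, 118, 106, 81, 57, 50, 57, 65, 68, 68, 67, 67, 67])
('green', 354.3, 'red', 346.5, [85, 87, 92, 95, 96, 96, 94, 97, 97, 101, 105, 105, 95, 83, 75, 74, 75, 77, 73, 70, 76, 97, 97, 77, 60, 64, 84, 100, 104, 104, 101, 103, 107, 113, 117, 119, 107, 93, 87, 87, 86, 82, 73, 57, 37, 29, 31, 30, 32, 38, 44, 45, 45, 41, 41, 41, 41, 41, 42, 44, 61, 77, 82, 85, 86, 84, 86, 86, 87, 86, 84, 72, 53, 36, 34, 37, 44, 48, 48, 49, 49, 48])
11.6
```

View pics/s6.png

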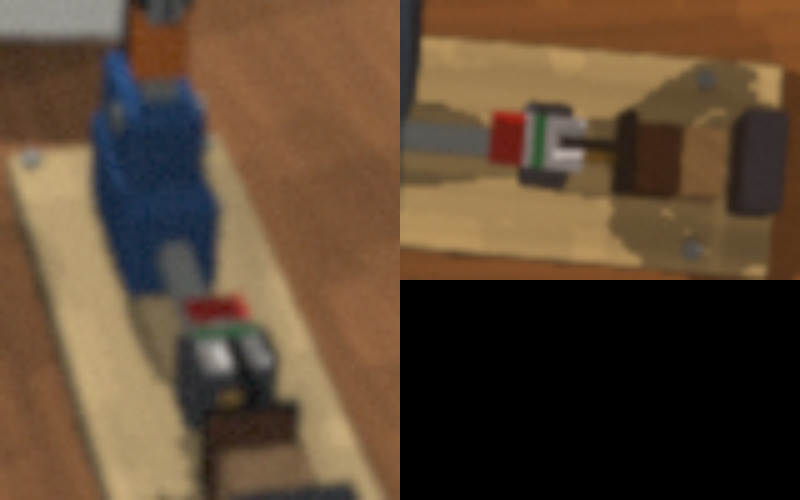

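Stroke 2: the pad now touches the block and the gauge is still 0, with the block about 8 mm short of the fixed jaw. Green mark moved 10.1 px, about 19 mm of ram. I'll finish this stroke, then do stroke 3.

Emit:
apply_moves(
  moves=[
    [[0.3,0,0,0,0,0,0],[0.5,0,0,0,0,0,0],[0.5,0,0,0,0,0,0]],
  ],
)

```text
time_s: 11.9
eef_pos: [0.5654, 0.0999, 0.1708]
eef_rot: [0.0, 0.736, 0.677, 0.0]
wrist_force: [0.2, -4.7, 3.8]
opening: -0.001
```

```bash
python3 -c "
from h import *
im=camera('top'); print(meas(im)); print(get_obs()['wrist_force'])"
```

```text
('green', 356.17, 'red', 348.1, [85, 88, 92, 95, 96, 96, 94, 97, 97, 100, 106, 107, 106, 101, 91, 79, 76, 76, 72, 71, 70, 64, 69, 88, 89, 73, 60, 67, 88, 102, 101, 103, 109, 116, 121, 120, 118, 110, 99, 91, 84, 83, 82, 78, 66, 46, 32, 30, 29, 31, 35, 41, 45, 41, 41, 41, 41, 42, 41, 42, 46, 62, 78, 83, 83, 84, 84, 85, 86, 87, 88, 86, 74, 48, 35, 37, 44, 48, 50, 49, 49, 48])
[ 0.64875271 -5.04178781  3.72873938]
```

Emit:
apply_moves(
  moves=[
    [[-1,0,0,0,0,0,0],[-2,0,0,0,0,0,0],[-3,0,0,0,0,0,0],[-3.5,0,0,0,0,0,0],[-3.5,0,0,0,0,0,0],[-3.5,0,0,0,0,0,0]],
  ],
)

```text
time_s: 12.55
eef_pos: [0.5623, 0.065, 0.1708]
eef_rot: [-0.0, 0.736, 0.677, 0.0]
wrist_force: [0.2, -0.2, -0.2]
opening: -0.0
```

Emit:
apply_moves(
  moves=[
    [[0.4,0,0,0,0,0,0],[0.8,0,0,0,0,0,0],[1.2,0,0,0,0,0,0],[1.6,0,0,0,0,0,0],[1.6,0,0,0,0,0,0]],
  ],
)

```text
time_s: 13.05
eef_pos: [0.5641, 0.0815, 0.1712]
eef_rot: [0.0, 0.736, 0.677, 0.0]
wrist_force: [-0.7, -2.6, 2.2]
opening: -0.003
```

```bash
python3 -c "
from h import *
im=camera('top'); print(meas(im)); print(get_obs()['wrist_force'])"
```

```text
('green', 358.3, 'red', 350.42, [67, 70, 72, 82, 92, 95, 94, 97, 97, 100, 105, 107, 106, 105, 105, 103, 94, 82, 77, 75, 75, 74, 74, 72, 79, 104, 114, 93, 67, 67, 84, 98, 100, 101, 102, 104, 107, 115, 117, 111, 99, 87, 84, 83, 81, 77, 67, 45, 32, 28, 30, 30, 34, 40, 41, 41, 41, 42, 41, 42, 42, 43, 45, 59, 76, 83, 83, 83, 83, 85, 87, 87, 87, 84, 70, 51, 47, 48, 49, 49, 49, 49])
[ 0.31456597 -3.25082695  2.08759693]
```

Emit:
apply_moves(
  moves=[
    [[0.3,0,0,0,0,0,0],[0.6,0,0,0,0,0,0],[0.8,0,0,0,0,0,0],[0.8,0,0,0,0,0,0]],
  ],
)

```text
time_s: 13.5
eef_pos: [0.5646, 0.0889, 0.1711]
eef_rot: [0.0, 0.736, 0.677, 0.0]
wrist_force: [0.0, -4.7, 2.7]
opening: 0.003
```

```bash
python3 -c "
from h import *
im=camera('top'); print(meas(im)); print(get_obs()['wrist_force'])"
```

```text
('green', 360.26, 'red', 352.18, [86, 88, 92, 95, 96, 96, 94, 97, 97, 101, 105, 107, 106, 105, 105, 106, 105, 101, 94, 81, 75, 75, 74, 73, 71, 68, 72, 88, 89, 72, 58, 64, 82, 97, 101, 103, 103, 105, 119, 132, 127, 107, 94, 84, 81, 77, 66, 45, 30, 28, 30, 30, 34, 39, 41, 40, 42, 42, 41, 42, 42, 42, 44, 58, 75, 82, 83, 82, 83, 85, 86, 87, 86, 83, 70, 50, 46, 48, 48, 49, 49, 49])
[ 0.8847577  -5.25238076  3.47115206]
```

Emit:
apply_moves(
  moves=[
    [[0.3,0,0,0,0,0,0],[0.6,0,0,0,0,0,0],[0.6,0,0,0,0,0,0]],
  ],
)

```text
time_s: 13.85
eef_pos: [0.5651, 0.0942, 0.1712]
eef_rot: [0.001, 0.736, 0.677, -0.0]
wrist_force: [-0.9, -7.1, 5.1]
opening: 0.003
```

```bash
python3 -c "
from h import *
im=camera('top'); print(meas(im)); print(get_obs()['wrist_force'])"
```

```text
('green', 361.91, 'red', 353.99, [86, 87, 92, 95, 96, 96, 94, 96, 97, 101, 105, 106, 107, 105, 105, 106, 106, 105, 108, 102, 91, 77, 71, 70, 70, 70, 68, 66, 78, 94, 90, 70, 56, 66, 89, 108, 118, 122, 117, 110, 107, 109, 110, 102, 88, 78, 65, 45, 32, 29, 29, 30, 34, 39, 41, 41, 42, 41, 41, 42, 41, 42, 45, 62, 77, 83, 83, 82, 83, 85, 85, 87, 86, 83, 70, 51, 45, 48, 49, 48, 47, 49])
[-1.82563597 -7.27026399  5.48092452]
```

The block has been seated since green ≈358.0 px, so the gauge is about 7 mm now. Squeezing 4.5 mm more for about 10 mm.

Emit:
apply_moves(
  moves=[
    [[0.2,0,0,0,0,0,0],[0.45,0,0,0,0,0,0],[0.45,0,0,0,0,0,0],[0.45,0,0,0,0,0,0]],
  ],
)

```text
time_s: 14.3
eef_pos: [0.5655, 0.0982, 0.1712]
eef_rot: [0.001, 0.736, 0.677, -0.001]
wrist_force: [-0.7, -8.5, 4.8]
opening: 0.0
```

```bash
python3 -c "
from h import *
import cv2
print(get_obs()['wrist_force'])
a=camera('side')[200:320,310:400];im2=camera('top');b=im2[190:245,330:415];print(meas(im2)[:4])
im=np.zeros((600,800,3),np.uint8); im[:,:300]=cv2.resize(a,(450,600),interpolation=2)[:,100:400]; im[:324,300:]=cv2.resize(b,(500,324),interpolation=2)
cv2.imwrite('pics/s7.png',im[:,:,::-1])"
```

```text
[-0.66977784 -8.45766883  4.81719979]
('green', 363.36, 'red', 355.65)
```

View pics/s7.png

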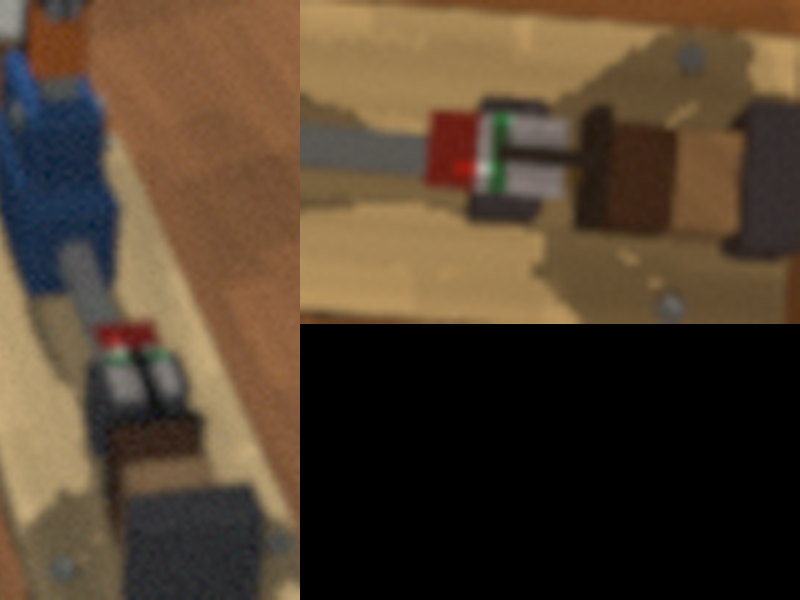

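The pointer's rear end (crop x≈500) lies in the middle of the green band (490–508). The block is square against the fixed jaw, and the green-mark estimate gives a gauge of about 9.9 mm. I'll check that it's steady and hand in.

```bash
python3 -c "
from h import *
for i in range(4): im=camera('top')
print(meas(im)[:4],get_obs()['wrist_force'],get_obs()['eef_pos']); print(hand_in())"
```

```text
('green', 363.37, 'red', 355.62) [-0.95281676 -8.40749666  4.95085598] [0.56545696 0.09823068 0.17117411]
the job is handed in; nothing more can be done
None
```

I stood the rightmost block between the jaws, light and dark halves facing them, and let go of it. Three strokes on the trigger then seated it against the fixed jaw, and I handed in with the third squeeze still held, at about 14.5 s of robot time.

**Last checks:**
- **Gauge:** the pointer's rear end was in the middle of the green band. My estimate from how far the gauge plate moved was about 9.9 mm.
- **Steadiness:** that reading did not change over the last 0.2 s of pictures before hand-in, and the force against the trigger held at about 8.4 N.
- **Block:** it looked upright and square against the fixed jaw, with the fingers nowhere near it.
- **Bystanders:** the arm never went near the sugar bowl or the timer. I took no closing measurement of either.

No check failed. The clamp's sideways position differed by 2–3 mm between my measurements, well inside the 12 mm allowed. Hand-in reports no verdict.

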